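Hold the reading lens over a wheel bearing

TASK

I want to examine the wheel bearing in this steering knuckle. Lift off its plastic cap and set it down inside the empty parts tray, then take the reading lens out of the socket tray and hold it for me over the bearing: centred and level, with the middle of its rim at the height of the scribing block's needle point, which I have set to the lens's focal height. Finish while still holding it there, touching neither the knuckle nor the scribing block, and leave the other tools where they lie.

Things in the scene. Friction and masses are not known exactly. Their poses are not given: they have to be found in the camera images.
- knuckle: rusty cast-iron steering knuckle, fixed, lying on the bench with its wheel bearing facing up; origin on the bench under the bearing's axis, z up. Barrel 104 mm across and 56 mm high at the origin; arms up to 48 mm high reach out about 170 mm at -22 degrees from its x axis, 125 mm at 184 degrees, 110 mm at 104 degrees, and two ears 100 mm at -72 and -122 degrees
- bearing (a point): centre of the wheel bearing's upper face, 62 mm above the bench, z up. The bearing is 80 mm across with a bore of 42 mm, in which the cap's plug sits with 3.5 mm play all round
- cap_rib (a point): grip point in the pull rib of the grey plastic cap that lies on the bearing. The cap (60 g) has a plug 35 mm across and 10 mm long below, a flange 80 mm across and 4 mm thick, and on top of it an upright rib 46 mm long (along this point's x axis), 14 mm wide (along y) and 34 mm high. This point lies on the rib's centre line, 36 mm above the plug's underside, 22 mm above the flange's top and 12 mm below the rib's top. To free the plug, lift more than 10 mm
- parts_tray: empty open aluminium parts tray, fixed, 210 mm (x) by 180 mm (y), 24 mm high, walls 3 mm, floor 3 mm thick; origin at the centre of its underside, z up. It stands left or right of the knuckle
- socket_tray: black moulded socket-set tray, fixed, 250 mm (x) by 160 mm (y), 43 mm high, with small sockets on both sides rising to 53 mm; origin at the centre of its underside, z up. It stands left or right of the knuckle. The reading lens lies in its recesses, handle towards -x; across the handle's middle runs an open finger well from x = -83 to -9 mm, 152 mm wide, its floor 6 mm above the bench
- lens_centre (a point): centre of the reading lens's glass, at mid-thickness of its steel rim. Rim 76 mm across and 12 mm thick; the z axis is the lens's axis (upright when the lens is level), the handle points along -x. 39 mm above the bench while in the tray. The whole lens weighs about 130 g, centre of mass about 40 to 60 mm from here towards the handle
- lens_handle (a point): grip point on the lens's square wooden handle, 95 mm from the lens centre along -x, same axes. The handle is 18 x 18 mm and runs from 62 to 163 mm from the lens centre; its centre line lies in the lens's mid-plane. This point lies over the finger well
- needle_tip (a point): point of the scribing block's level needle, 115 to 151 mm above the bench and about 68 mm sideways from the bearing's axis, on its far left side; the needle points at the bearing. Its height is the height at which the middle of the lens's rim is to be held. z up
- scribing_block: scribing block (surface gauge), loose, 1.4 kg: steel base 74 x 58 x 30 mm with an upright 9 mm rod to 218 mm high at its centre and the needle in a clamp on the rod; origin at the centre of the base's underside; the needle runs along its x axis, the point towards -x, 78 mm from the rod's axis; the tail reaches 88 mm the other way
- screwdriver: screwdriver with a blue handle, 200 mm, lying nearest the robot, loose
- spanner: steel spanner, 200 mm, lying beyond the tray on the right, loose
- old_race: steel bearing ring, 72 mm across, 22 mm high, beyond the scribing block, loose
- brake_pad: brake pad, 115 x 50 x 16 mm, lying beyond the tray on the left, loose
- big_socket: big steel socket standing upright, 32 mm across, 42 mm high, left in front of the knuckle, loose
- hub_nut: dark flanged hub nut, 42 mm across, 20 mm high, right in front of the knuckle, loose
- spray_can: spray can, 64 mm across, about 190 mm high, at the far right, loose
Things that resemble listed ones, but are neither listed nor needed, are in the scene too. There is more than one size of the part that bears lens_centre; the job needs the largest.

How it is judged:
By the outcome, as a careful person would: the job done as asked, in the order asked, and still so for the second after the job is handed in, while the arm keeps its last pose, push and grip.
It also fails if it takes over 64 s, if anything falls off the work surface, if the arm or the gripper's body presses on something with over 40 N, if the wrist force passes 120 N, or if a joint passes its speed limit or range.

ROBOT

A 6-joint arm with a two-finger parallel gripper is mounted at the origin on the work surface. World frame = base frame: x ahead of the robot, y to its left, z up, the work surface at z = 0. Lengths are in m, angles in rad, forces in N, time in s.
With the tool pointing down it reaches from about 0.375 to 0.75 m from the base axis. Payload 9 kg.
Tool frame: the origin (TCP) lies midway between the tips of the shut fingers; the grasp point (between the pads) lies 19 mm behind it; z points along the fingers, y is the line along which they close (so a half turn about z gives the same grasp; the last joint's range is limited). The gripper opens to 85 mm and grips with 20 to 120 N. Pads are 22 mm wide; open, the fingers measure 114 mm over their backs; the gripper's body (76 mm by 85 mm) begins 54 mm behind the grasp point. The pads swing forward as they close: fully open they stand 13 mm farther back than shut.
Start: joints at [-1.459, 0.104, 0.097, 1.564, 0, 1.353], TCP at [0.194, -0.568, 0.194] pointing down, gripper open.
Joint ranges: [-2.99, 2.99], [-0.84, 1.86], [-1.1, 1.16], [-1.84, 2.11], [-1.51, 1.56], [-3.14, 3.14]. Speed limits (rad/s): [2.22, 2.22, 2.57, 3.14, 3.14, 3.14].

INTERFACE

Orientations are given as a 3x3 rotation matrix whose columns are the frame's x, y, z axes.
In Python, from workcell import * gives the robot as it stands.
- The arm moves only by the shell command python3 -m pendant 'ROWS'. ROWS is JSON, a list of rows, each a list of 3 entries, a list of its own where there are three numbers: the shift along the tool's x, y, z as a fraction of full scale, then the turn, a rotation vector about the tool's x, y, z as a fraction of full scale, then the opening, from -1 (shut) to 1 (fully open), so that 0 is half open. In form: [[[dx, dy, dz], [ax, ay, az], claw], ...]. A call has 1 to 8 rows; each row shifts and turns the commanded pose from where the row before left it, along the tool's axes as they then stand; what a row does not reach is not made up. Full scale, the value 1, is 30 mm for a shift and 0.1 rad for a turn. A row lasts 1/10 s, in which the tool goes at most 50 mm and 8.59 degrees, less where a joint would pass 70% of its speed; a pose out of reach is approached as far as the arm can. A call with a number of a shift or a turn outside -1 to 1 is refused whole. A call with a gripper value outside its range is refused whole. The fingers move at their own pace and stop on an object; the grip force is fixed at half the most. Time passes only in rows, so rows that do not move let the fingers close. It gives the time, the measured TCP pose, the force, the opening and the grip force at its end, in the units of the state.
- observe(): the state, without advancing time (a new reading comes with each control period).
- grab_frame(name): name is "scene" or "top"; returns the picture (400x640x3 uint8, blue, green, red); there is no depth.
- calibration(name): a dict with "fx", "fy", "cx", "cy" (pixels), "view" (4x4, takes a point from world to camera coordinates). Camera axes: x right, y up, looking along -z (the intrinsics and any distortion apply to the point x, -y, -z); pixel columns grow to the right and rows downward; lengths in m; the calibration is good to about 2 mm. A picture is of the moment at which its call begins. calibration takes no time and is no camera call.
- job_done(): hands the job in; it is judged then, once.
Trained networks look in the newest picture that a camera, given by its name, has taken for a name from the list of things; names that differ only in an ending like _2 or _b are one class to them, and where a whole thing is asked for, a point or a joint stands for the part that bears it (a point fixed in the world has none). Each returns a list of dicts, best first, with "conf" (0 to 1); they miss things now and then, are a little off and sometimes report something else, mostly with a low value. They report only what shows in the picture. A call takes as long as a camera call. They do not tell look-alikes from the thing itself.
- look_for(thing, camera): "xy" ([column, row] in pixels, amid what is visible of it).
- landmark_of(thing, camera): "xy" ([column, row] in pixels: a listed point, or the origin of a listed thing).
The state is a dict: "time": time; "joints": joint angles; "joint_vel": joint speeds; "effort": joint torques, N m; "tcp_pos": TCP position; "tool_rot": TCP orientation; "wrist_force": force on the tool from outside, world axes, zero at the start; "ft_torque": the same for the moment, N m; "opening": opening from 0.0 (shut) to 1.0 (fully open); "grip_force": force on a finger pad.
Only numpy, scipy, OpenCV 4.12 (cv2) and the standard library are available. Lean on these libraries where they do the work, as an engineer would, in place of code of your own. Each camera call takes 0.05 s, during which the arm holds its last target. There are 200 camera calls.

## Working session

There is one attempt and no reset: what is moved stays moved. The work goes in short steps, Python scripts to look and compute and a shell command to move; the robot and the scene stay as the last step left them, time stands still between calls to the robot, and variables do not carry over. Pictures are saved under pics/ and viewed, at most 10 in all, crops included, and the job is handed in when it is done.

```bash
ls; mkdir -p pics
python3 - <<'E'
from workcell import *
import cv2,numpy as np
np.set_printoptions(precision=3,suppress=True)
for c in ("scene","top"):
    im=grab_frame(c); cv2.imwrite(f"pics/{c}0.png",im)
    k=calibration(c); print(c,{a:(b if a!='view' else np.array(b).round(3).tolist()) for a,b in k.items()})
    for t in ["bearing","cap_rib","parts_tray","socket_tray","lens_centre","lens_handle","needle_tip","scribing_block"]:
        print(t,[(np.round(d["xy"]).tolist(),round(d["conf"],2)) for d in landmark_of(t,c)][:5])
s=observe();print(s["time"],s["tcp_pos"],s["tool_rot"],s["opening"])
E
```

```text
pics
scene {'fx': 443.35206688374063, 'fy': 443.35206688374063, 'cx': 327.48053045211753, 'cy': 202.29152726797545, 'view': [[0.606, 0.796, 0.005, -0.296], [-0.571, 0.431, 0.699, 0.222], [0.554, -0.426, 0.716, -1.656], [0.0, 0.0, 0.0, 1.0]]}
bearing [([349.0, 225.0], 0.83), ([430.0, 234.0], 0.32)]
cap_rib [([346.0, 220.0], 0.76)]
parts_tray [([413.0, 183.0], 0.61)]
socket_tray [([238.0, 275.0], 0.67)]
lens_centre [([254.0, 274.0], 0.82), ([263.0, 338.0], 0.71), ([173.0, 229.0], 0.53)]
lens_handle [([195.0, 227.0], 0.82), ([226.0, 258.0], 0.75), ([255.0, 360.0], 0.68)]
needle_tip []
scribing_block [([397.0, 242.0], 0.71), ([227.0, 257.0], 0.47), ([427.0, 234.0], 0.35)]
top {'fx': 516.6744823933353, 'fy': 516.6744823933353, 'cx': 322.80138515913893, 'cy': 201.33531644423587, 'view': [[-0.024, -1.0, -0.007, 0.009], [0.998, -0.024, 0.056, -0.484], [-0.056, -0.006, 0.998, -1.806], [0.0, 0.0, 0.0, 1.0]]}
bearing [([323.0, 172.0], 0.63)]
cap_rib [([322.0, 174.0], 0.89), ([265.0, 136.0], 0.6)]
parts_tray [([226.0, 194.0], 0.95), ([411.0, 183.0], 0.22)]
socket_tray [([416.0, 194.0], 0.9)]
lens_centre [([439.0, 270.0], 0.75), ([410.0, 184.0], 0.72), ([422.0, 136.0], 0.52)]
lens_handle [([420.0, 210.0], 0.73), ([438.0, 118.0], 0.62), ([421.0, 263.0], 0.51)]
needle_tip []
scribing_block [([289.0, 145.0], 0.86)]
0.9 [ 0.194 -0.568  0.194] [[ 0.946  0.324  0.   ]
 [ 0.324 -0.946 -0.   ]
 [-0.     0.    -1.   ]] 0.9982677937600554
```

View pics/top0.png

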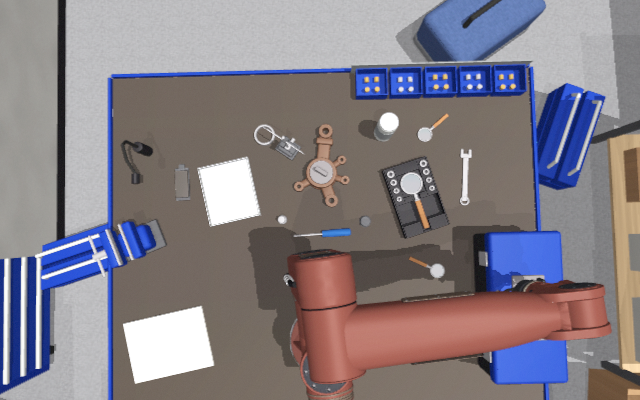

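View pics/scene0.png

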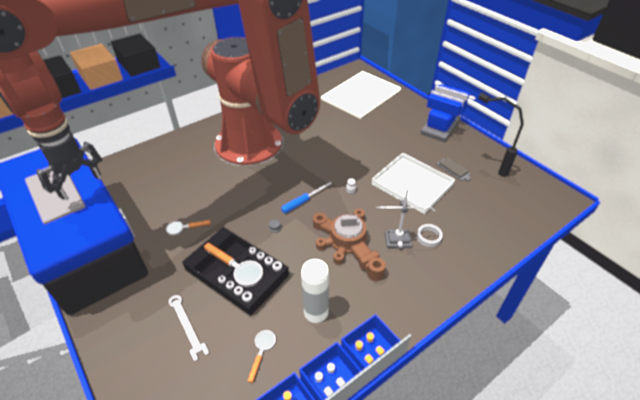

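The three lens candidates in the top view are (410,184) in the socket tray, (438,270) loose near the robot and (425,133) loose at the far side. The one in the socket tray is the largest and matches the description. The cap is at (321,171), the parts tray at (228,191) on the left and the scribing block at (289,147). In the scene view the needle runs near (378..430,207). I'll check these in one close crop.

```bash
cat > h.py <<'E'
from workcell import *
import cv2,numpy as np
from scipy.optimize import least_squares
np.set_printoptions(precision=4,suppress=True)
def proj(c,P):
    k=calibration(c);V=np.array(k["view"]);p=V[:3,:3]@np.asarray(P,float)+V[:3,3]
    return np.array([k["cx"]+k["fx"]*p[0]/-p[2],k["cy"]-k["fy"]*p[1]/-p[2]])
def plane(c,uv,z):
    k=calibration(c);V=np.array(k["view"]);R=V[:3,:3]
    d=R.T@np.array([(uv[0]-k["cx"])/k["fx"],-(uv[1]-k["cy"])/k["fy"],-1]);o=-R.T@V[:3,3]
    return o+d*(z-o[2])/d[2]
def tri(us,ut,z=None):
    f=lambda P:np.r_[proj("scene",P)-us,proj("top",P)-ut,[] if z is None else [(P[2]-z)*1e4]]
    r=least_squares(f,[.5,0,.05]);return r.x,r.fun
def crop(im,u0,v0,w,h,s): return cv2.resize(im[v0:v0+h,u0:u0+w],None,fx=s,fy=s,interpolation=cv2.INTER_CUBIC)
E
python3 - <<'E'
from h import *
t=cv2.imread("pics/top0.png");s=cv2.imread("pics/scene0.png")
A=np.hstack([crop(t,257,117,100,75,4),crop(t,372,147,100,75,4)])
B=np.hstack([crop(s,310,182,133,100,3),crop(s,175,222,133,100,3)])
B=cv2.resize(B,(800,300))
cv2.imwrite("pics/m1.png",np.vstack([A,B]))
for n,us,ut,z in [("bearing",(349,225),(323,172),.062),("cap",(346,220),(322,174),.088),("lensc",(254,274),(410,184),.039),("lensh",(226,258),(420,210),.039),("ptray",(413,183),(226,194),0),("stray",(238,275),(416,194),0),("block",(397,242),(289,145),0)]:
    print(n,plane("scene",us,z)[:2],plane("top",ut,z)[:2],*tri(us,ut,z))
E
```

```text
bearing [0.5847 0.006 ] [ 0.5818 -0.0057] [0.5841 0.0006 0.062 ] [-1.567   0.7269 -1.8458 -0.6124  0.0159]
cap [ 0.5819 -0.0041] [ 0.5722 -0.0023] [ 0.5769 -0.0025  0.088 ] [-0.6556 -1.2808  0.0389 -1.3888 -0.0338]
lensc [ 0.5515 -0.2964] [ 0.5352 -0.3068] [ 0.5442 -0.2998  0.039 ] [-2.4777 -1.1474 -2.0916 -2.5405 -0.033 ]
lensh [ 0.4581 -0.3309] [ 0.444  -0.3384] [ 0.4512 -0.3333  0.039 ] [-1.9609 -1.1621 -1.5311 -2.0349 -0.0315]
ptray [0.5275 0.3363] [0.5187 0.3411] [ 0.5222  0.34   -0.    ] [-0.3318 -1.3023  0.2876 -0.9942 -0.027 ]
stray [ 0.501  -0.3233] [ 0.5025 -0.3332] [ 0.502  -0.3271  0.    ] [-1.0365  0.9087 -1.7344  0.1758  0.0223]
block [0.6827 0.1143] [0.6886 0.1136] [0.6855 0.1136 0.    ] [0.4463 0.6814 0.028  0.8825 0.0168]
```

View pics/m1.png

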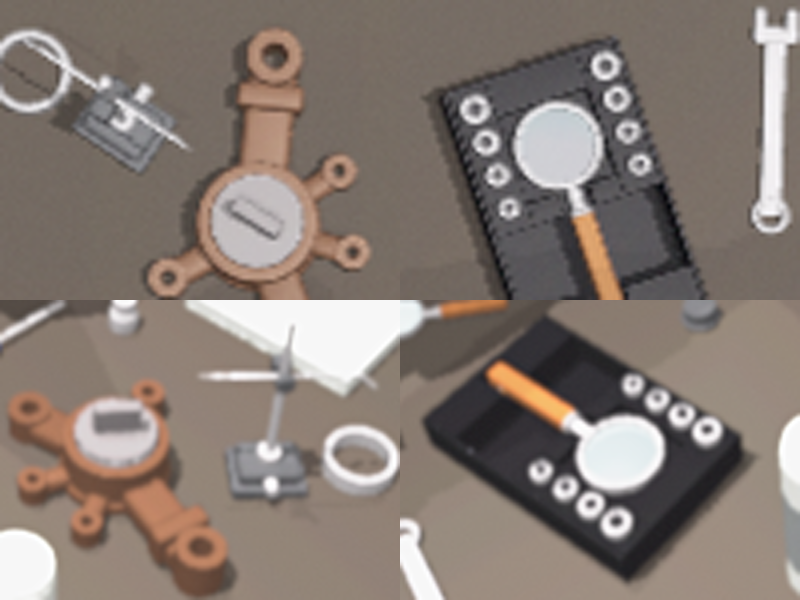

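The tray lens is confirmed, with its handle towards the robot. In the top view the needle tip is at about (303.6,153.6), and in the scene view at about (376,207). The cap disc is centred at about (321.2,172) in the top view.

Run:
```python
from h import *
T1=lambda X,Y:(257+(X+.5)/4-.5,117+(Y+.5)/4-.5)
T2=lambda X,Y:(372+(X-400+.5)/4-.5,147+(Y+.5)/4-.5)
S1=lambda X,Y:(310+(X+.5)/3.0075-.5,182+(Y-300+.5)/3-.5)
S2=lambda X,Y:(175+(X-400+.5)/3.0075-.5,222+(Y-300+.5)/3-.5)
def d(n,s,t,z=None):
    P,r=tri(s,t,z);print(n,P,r[:4], *( [plane("scene",s,z)[:2],plane("top",t,z)[:2]] if z is not None else []))
d("flange",S1(117,434),T1(258,221),.066)
d("lens",S2(621,454),T2(558,145),.045)
d("needle",S1(199,375),T1(188,148))
d("tail",S1(375,384),T1(28,42))
d("rodtop",S1(292,328),T1(142,90))
a=plane("top",T2(579,205),.039);b=plane("top",T2(618,330),.048);c=plane("top",T2(558,145),.045)
for p,q in[(S2(621,454),S2(495,372))]:
  v=plane("scene",p,.045)-plane("scene",q,.045);print("lens ang scene",np.degrees(np.arctan2(v[1],v[0])))
v=c-a;print("lens ang top",np.degrees(np.arctan2(v[1],v[0])))
v=plane("top",T2(440,95),.043)-plane("top",T2(505,300),.043);print("tray side",np.degrees(np.arctan2(v[1],v[0])))
v=plane("top",T1(230,203),.1)-plane("top",T1(285,228),.1);print("rib top",np.degrees(np.arctan2(v[1],v[0])))
v=plane("scene",S1(145,410),.1)-plane("scene",S1(93,412),.1);print("rib scene",np.degrees(np.arctan2(v[1],v[0])))
# tray & rib dark face fits
t=cv2.imread("pics/top0.png")
g=cv2.cvtColor(t,cv2.COLOR_BGR2GRAY)
m=np.zeros_like(g);m[150:245,375:455]=(g[150:245,375:455]<62)*255
pts=np.argwhere(cv2.morphologyEx(m,cv2.MORPH_OPEN,np.ones((3,3))))[:,::-1].astype(np.float32);print(cv2.minAreaRect(pts),len(pts))
m=(g[140:240,185:275]>170).astype(np.uint8);n,l,st,ce=cv2.connectedComponentsWithStats(m);i=1+np.argmax(st[1:,4])
rr=cv2.minAreaRect(np.argwhere(l==i)[:,::-1].astype(np.float32));uv=np.array(rr[0])+(185,140);print(rr,uv,plane("top",uv,.02))
```

```text
flange [0.5862 0.0006 0.066 ] [-0.6114 -1.085  -0.0101 -1.2346] [ 0.5905 -0.0006] [0.582  0.0007]
lens [ 0.5411 -0.3091  0.045 ] [-0.4825 -0.5056 -0.2354 -0.7387] [ 0.5433 -0.3089] [ 0.5385 -0.3098]
needle [0.6342 0.0562 0.1489] [-0.0849  0.0054 -0.08   -0.0622]
tail [0.7298 0.1891 0.1328] [-0.5634  0.0432 -0.4994 -0.4611]
rodtop [0.6812 0.1005 0.2186] [-4.2719  0.2981 -3.9396 -3.3314]
lens ang scene 17.14831321898755
lens ang top 18.521864502311782
tray side 15.81329061167481
rib top 64.06485922161923
rib scene 55.943104489422026
((420.2706604003906, 209.3406524658203), (21.846622467041016, 43.57004928588867), 70.82099914550781) 193
((43.3958740234375, 51.34184265136719), (59.61607360839844, 52.30257797241211), 77.19573211669922) [228.3959 191.3418] [0.5264 0.3287 0.02  ]
```

```bash
python3 -m pendant '[[[0.77,-0.57,0],[0,0,0],1],[[0.77,-0.57,0],[0,0,0],1],[[0.77,-0.57,0],[0,0,0],1],[[0.77,-0.57,0],[0,0,0],1],[[0.77,-0.57,0],[0,0,0],1],[[0.77,-0.57,0],[0,0,0],1],[[0.77,-0.57,0],[0,0,0],1],[[0.77,-0.57,0],[0,0,0],1]]'
python3 -m pendant '[[[0.77,-0.57,0],[0,0,0],1],[[0.77,-0.57,0],[0,0,0],1],[[0.77,-0.57,0],[0,0,0],1],[[0.77,-0.57,0],[0,0,0],1],[[0.77,-0.57,0],[0,0,0],1],[[0.77,-0.57,0],[0,0,0],1],[[0.77,-0.57,0],[0,0,0],1],[[0.77,-0.57,0],[0,0,0],1]]'
```

```text
time: 1.7
tcp_pos: [0.3254, -0.3774, 0.1938]
tool_rot: [[0.946, 0.324, 0.0], [0.324, -0.946, -0.0], [0.0, 0.0, -1.0]]
wrist_force: [-0.1, -0.4, 1.0]
opening: 1.002
grip_force: 0.0
time: 2.5
tcp_pos: [0.456, -0.1881, 0.1939]
tool_rot: [[0.946, 0.324, 0.0], [0.324, -0.946, -0.0], [0.0, 0.0, -1.0]]
wrist_force: [0.7, -0.4, -0.2]
opening: 1.002
grip_force: 0.0
```

```bash
python3 -m pendant '[[[0.77,-0.57,0],[0,0,0],1],[[0.77,-0.57,0],[0,0,0],1],[[0.77,-0.57,0],[0,0,0],1],[[0.77,-0.57,0],[0,0,0],1],[[0.77,-0.57,0],[0,0,0],1],[[0.77,-0.57,0],[0,0,0],1],[[0.77,-0.57,0],[0,0,0],1],[[0.77,-0.57,0],[0,0,0],1]]'
python3 -m pendant '[[[0,0,0],[0,0,-0.9],1],[[0,0,0],[0,0,-0.9],1],[[0,0,0],[0,0,-0.9],1],[[0,0,0],[0,0,-0.9],1],[[0,0,0],[0,0,-0.9],1],[[0,0,0],[0,0,-0.9],1],[[0,0,0],[0,0,-0.9],1],[[0,0,0],[0,0,-0.9],1]]'
python3 - <<'E'
from h import *
t=grab_frame("top");s=grab_frame("scene");o=observe();print(o["joints"],o["tcp_pos"])
cv2.imwrite("pics/top2.png",t);cv2.imwrite("pics/scene2.png",s)
cv2.imwrite("pics/m2.png",np.hstack([crop(t,270,117,100,100,4),crop(s,290,122,133,133,3.0075)[:400,:400]]))
print(proj("scene",o["tcp_pos"]),proj("top",o["tcp_pos"]))
E
```

```text
time: 3.3
tcp_pos: [0.5865, 0.0012, 0.1937]
tool_rot: [[0.946, 0.324, 0.0], [0.324, -0.946, -0.0], [0.0, 0.0, -1.0]]
wrist_force: [-0.1, -0.9, -0.0]
opening: 0.996
grip_force: 0.0
time: 4.1
tcp_pos: [0.5859, 0.0002, 0.1937]
tool_rot: [[0.495, 0.869, -0.0], [0.869, -0.495, -0.0], [-0.0, 0.0, -1.0]]
wrist_force: [0.1, 0.3, 0.1]
opening: 1.002
grip_force: 0.0
[-0.2228  0.0609  0.0518  1.5617 -0.0001  1.8677] [0.5859 0.0001 0.1937]
[349.5303 193.8661] [320.8644 166.1108]
```

View pics/m2.png

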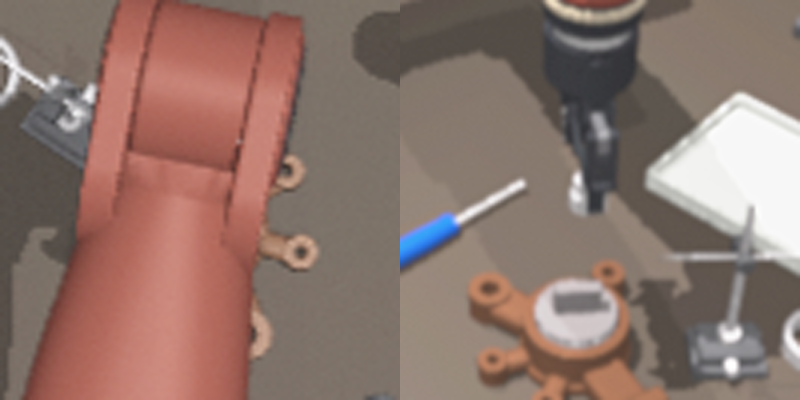

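The gripper is above the cap, with the rib in line with the tool x axis in the scene view (rib at about (350,220), TCP projected at (349.5,194)). The scribing block is clear of the gripper. I'll descend and grip.

```bash
python3 -m pendant '[[[0,0,0.68],[0,0,0],1],[[0,0,0.68],[0,0,0],1],[[0,0,0.68],[0,0,0],1],[[0,0,0.68],[0,0,0],1],[[0,0,0.68],[0,0,0],1],[[0,0,0.66],[0,0,0],1],[[0,0,0],[0,0,0],1]]'
python3 -m pendant '[[[0,0,0],[0,0,0],-1],[[0,0,0],[0,0,0],-1],[[0,0,0],[0,0,0],-1],[[0,0,0],[0,0,0],-1],[[0,0,0],[0,0,0],-1],[[0,0,0],[0,0,0],-1],[[0,0,0],[0,0,0],-1],[[0,0,0],[0,0,0],-1]]'
```

```text
time: 4.9
tcp_pos: [0.5839, 0.0006, 0.0689]
tool_rot: [[0.5, 0.866, -0.005], [0.866, -0.5, 0.001], [-0.001, -0.004, -1.0]]
wrist_force: [-0.6, 0.5, -0.2]
opening: 0.999
grip_force: 0.0
time: 5.7
tcp_pos: [0.5859, 0.0001, 0.0719]
tool_rot: [[0.498, 0.867, -0.0], [0.867, -0.498, -0.0], [-0.0, 0.0, -1.0]]
wrist_force: [1.0, -1.0, -0.0]
opening: 0.003
grip_force: 0.0
```

Run:
```python
from h import *
s=grab_frame("scene");o=observe();print(o["tcp_pos"],o["opening"],o["wrist_force"])
cv2.imwrite("pics/scene3.png",s)
cv2.imwrite("pics/m3.png",crop(s,290,140,133,100,6))
print(proj("scene",o["tcp_pos"]))
```

```text
[0.5859 0.0001 0.0719] -0.0006410059787334224 [-0.0165  0.2938  0.2144]
[347.8415 223.9195]
```

View pics/m3.png

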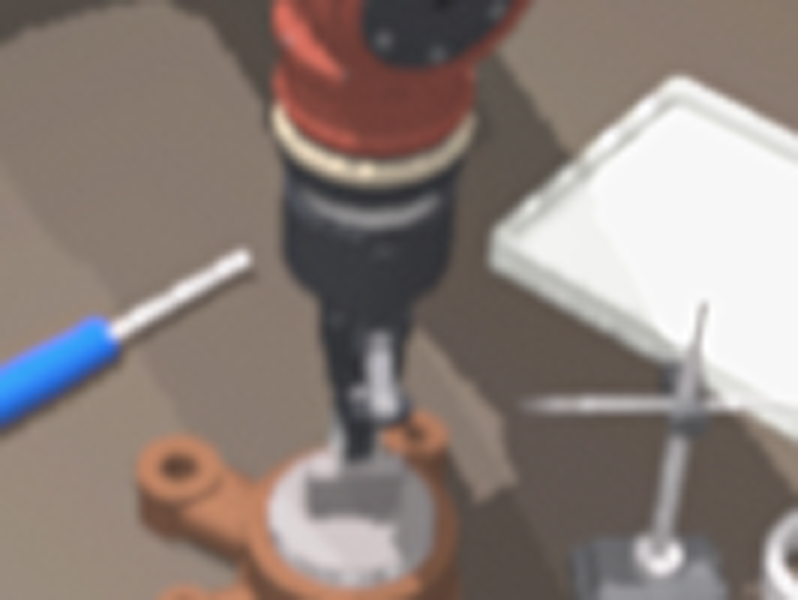

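The fingers closed on nothing. Their tip shows at about (350,216), while the TCP projects to (348,224), so there is an offset to explain. I'll lift and measure the shut fingertips.

```bash
python3 -m pendant '[[[0,0,-0.8],[0,0,0],-1],[[0,0,-0.8],[0,0,0],-1],[[0,0,-0.8],[0,0,0],-1],[[0,0,-0.8],[0,0,0],-1],[[0,0,-0.8],[0,0,0],-1],[[0,0,0],[0,0,0],-1]]'
python3 - <<'E'
from h import *
s=grab_frame("scene");t=grab_frame("top");o=observe();print(o["tcp_pos"],o["opening"])
cv2.imwrite("pics/scene4.png",s)
im=crop(s,290,120,133,120,5)
def mk(P,c): 
    u=proj("scene",P);x=tuple(int(round(q)) for q in ((u[0]-290+.5)*5,(u[1]-120+.5)*5));cv2.drawMarker(im,x,c,0,14,1)
p=np.array(o["tcp_pos"]);mk(p,(0,0,255));mk(p+[0,0,.073],(0,255,0));mk([.586,0,.066],(255,0,0));mk([.586,0,.1],(255,0,255))
cv2.imwrite("pics/m4.png",im);print("base",proj("scene",[0,0,0]),proj("top",[0,0,0]))
E
```

```text
time: 6.35
tcp_pos: [0.5876, -0.0002, 0.1957]
tool_rot: [[0.498, 0.867, 0.005], [0.867, -0.498, -0.001], [0.002, 0.005, -1.0]]
wrist_force: [0.4, -0.5, 0.9]
opening: -0.005
grip_force: 0.0
[0.5863 0.0001 0.192 ] 0.0038728574790122777
base [248.0869 142.8037] [325.4093 339.6919]
```

View pics/m4.png

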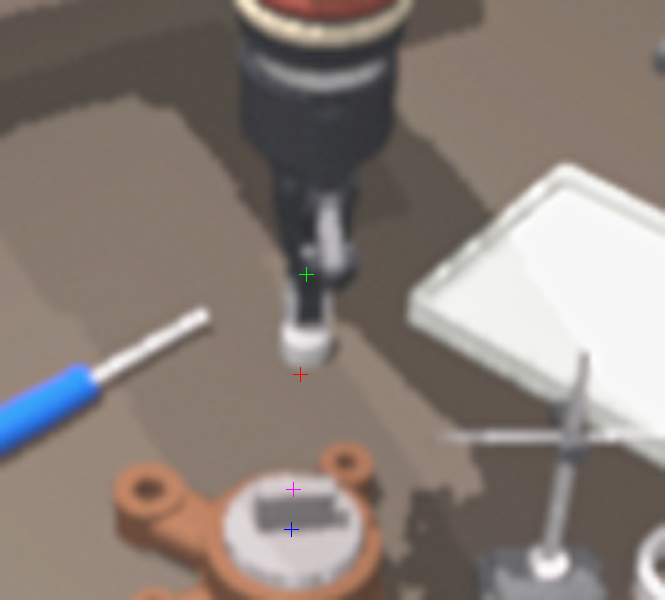

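Run:
```python
from h import *
s=cv2.imread("pics/scene0.png");im=crop(s,20,110,100,130,5)[:600]
def mk(im,P,c,o,k=5): 
    u=proj("scene",P);x=tuple(int(round(q)) for q in ((u[0]-o[0]+.5)*k,(u[1]-o[1]+.5)*k));cv2.drawMarker(im,x,c,0,14,1)
y=np.array([.324,-.946,0]);p=np.array([.194,-.568,.194])
for im_,o in ((im,(20,110)),):
    mk(im_,p,(0,0,255),o);mk(im_,p+y*.043+[0,0,.013],(0,255,0),o);mk(im_,p-y*.043+[0,0,.013],(0,255,0),o);mk(im_,p+[0,0,.073],(255,255,0),o)
s2=cv2.imread("pics/scene2.png");i2=crop(s2,310,130,60,120,5)
y=np.array([.869,-.495,0]);p=np.array([.5859,.0001,.1937]);o=(310,130)
mk(i2,p,(0,0,255),o);mk(i2,p+y*.043+[0,0,.013],(0,255,0),o);mk(i2,p-y*.043+[0,0,.013],(0,255,0),o);mk(i2,p+[0,0,.073],(255,255,0),o)
print(proj("scene",[.194,-.568,.194]))
cv2.imwrite("pics/m5.png",np.hstack([im,i2]))
```

```text
[ 88.1932 201.4846]
```

View pics/m5.png

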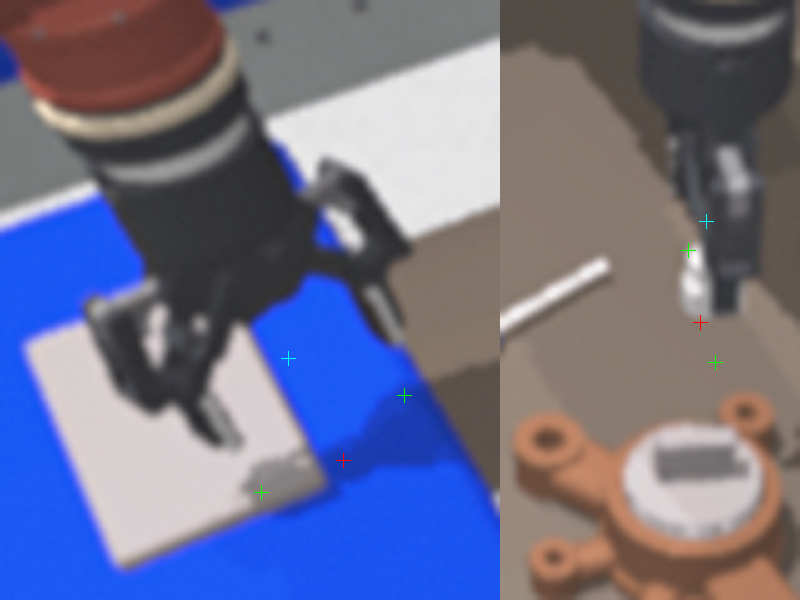

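At three poses the fingertips sit about 35 mm back along the tool axis from the reported TCP, and the tool axis itself lines up. So the real tips were at about z=0.107, just above the rib, which explains the miss. I'll open the gripper, go about 35 mm deeper and close again.

```bash
python3 -m pendant '[[[0,0,0.4],[0,0,0],1],[[0,0,0.8],[0,0,0],1],[[0,0,0.8],[0,0,0],1],[[0,0,0.8],[0,0,0],1],[[0,0,0.8],[0,0,0],1],[[0,0,0],[0,0,0],1],[[0,0,0],[0,0,0],1]]'
python3 -m pendant '[[[0,0,0.3],[0,0,0],1],[[0,0,0.3],[0,0,0],1],[[0,0,0.3],[0,0,0],1],[[0,0,0.3],[0,0,0],1],[[0,0,0.3],[0,0,0],1],[[0,0,0],[0,0,0],1]]'
python3 -c "
from h import *
s=grab_frame('scene');cv2.imwrite('pics/scene6.png',s);cv2.imwrite('pics/m6.png',crop(s,290,140,133,100,6))"
```

```text
time: 7.15
tcp_pos: [0.5849, 0.0003, 0.0828]
tool_rot: [[0.498, 0.867, -0.002], [0.867, -0.498, 0.0], [-0.001, -0.002, -1.0]]
wrist_force: [0.1, 0.3, 0.7]
opening: 1.002
grip_force: 0.0
time: 7.75
tcp_pos: [0.5849, 0.0003, 0.037]
tool_rot: [[0.498, 0.867, -0.002], [0.867, -0.498, 0.0], [-0.001, -0.002, -1.0]]
wrist_force: [0.4, 0.1, -0.3]
opening: 1.002
grip_force: 0.0
```

View pics/m6.png

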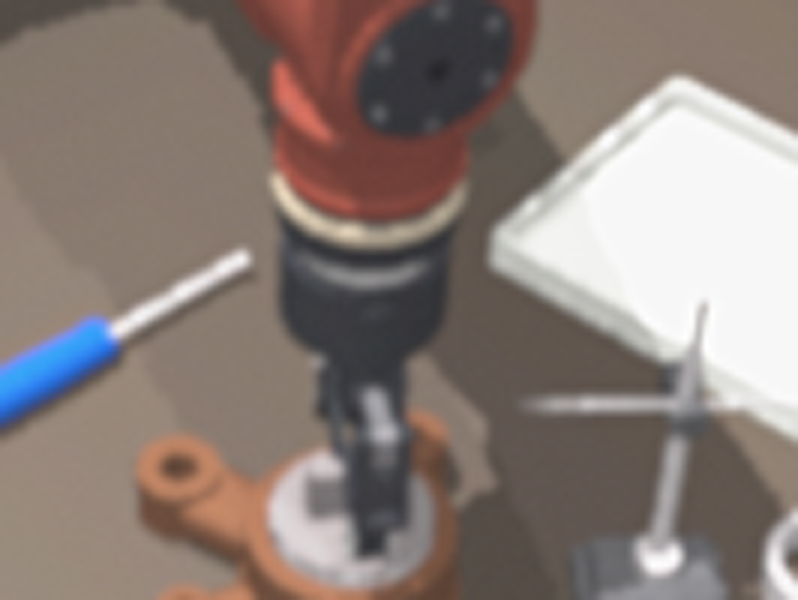

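The near finger now stands in front of the rib, with its tip at about (352,232) over the flange. I'll close.

```bash
python3 -m pendant '[[[0,0,0],[0,0,0],-1],[[0,0,0],[0,0,0],-1],[[0,0,0],[0,0,0],-1],[[0,0,0],[0,0,0],-1],[[0,0,0],[0,0,0],-1],[[0,0,0],[0,0,0],-1],[[0,0,0],[0,0,0],-1],[[0,0,0],[0,0,0],-1]]'
python3 -m pendant '[[[0,0,-0.4],[0,0,0],-1],[[0,0,-0.4],[0,0,0],-1],[[0,0,-0.5],[0,0,0],-1],[[0,0,-0.7],[0,0,0],-1],[[0,0,-0.7],[0,0,0],-1],[[0,0,-0.7],[0,0,0],-1],[[0,0,0],[0,0,0],-1]]'
python3 -c "
from h import *
s=grab_frame('scene');cv2.imwrite('pics/scene7.png',s);cv2.imwrite('pics/m7.png',crop(s,290,140,133,100,6))"
```

```text
time: 8.6
tcp_pos: [0.586, 0.0001, 0.0393]
tool_rot: [[0.498, 0.867, 0.0], [0.867, -0.498, -0.0], [0.0, 0.0, -1.0]]
wrist_force: [-1.4, 0.3, 5.1]
opening: 0.15
grip_force: 59.5
time: 9.3
tcp_pos: [0.5881, -0.0003, 0.1455]
tool_rot: [[0.498, 0.867, 0.006], [0.867, -0.498, -0.001], [0.002, 0.006, -1.0]]
wrist_force: [0.3, 0.7, -0.2]
opening: 0.149
grip_force: 59.0
```

View pics/m7.png

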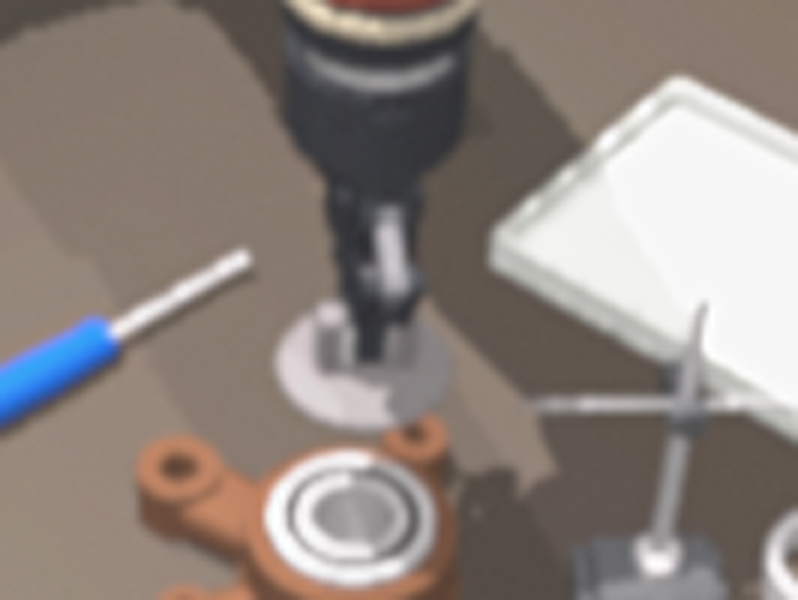

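The cap is held and the bearing lies open, centred at (348.2,226). Next I carry the cap to the parts tray.

```bash
python3 -m pendant '[[[-0.47,-0.81,0],[0,0,0],-1],[[-0.47,-0.81,0],[0,0,0],-1],[[0.79,-0.45,0],[0,0,0],-1],[[0.79,-0.45,0],[0,0,0],-1],[[0.79,-0.45,0],[0,0,0],-1],[[0.79,-0.45,0],[0,0,0],-1],[[0.79,-0.45,0],[0,0,0],-1],[[0.79,-0.45,0],[0,0,0],-1]]'
python3 -m pendant '[[[0.79,-0.45,0],[0,0,0],-1],[[0.79,-0.45,0],[0,0,0],-1],[[0.79,-0.45,0],[0,0,0],-1],[[0.79,-0.45,0],[0,0,0],-1],[[0.79,-0.45,0],[0,0,0],-1],[[0.79,-0.45,0],[0,0,0],-1],[[0,0,0],[0,0,0],-1]]'
python3 -m pendant '[[[0,0,0.6],[0,0,0],-1],[[0,0,0.7],[0,0,0],-1],[[0,0,0.7],[0,0,0],-1],[[0,0,0.7],[0,0,0],-1],[[0,0,0.7],[0,0,0],-1],[[0,0,0.7],[0,0,0],-1],[[0,0,0.4],[0,0,0],-1],[[0,0,0],[0,0,0],-1]]'
python3 -c "
from h import *
s=grab_frame('scene');cv2.imwrite('pics/scene8.png',s)"
```

```text
time: 10.15
tcp_pos: [0.5297, 0.1646, 0.1399]
tool_rot: [[0.498, 0.867, -0.001], [0.867, -0.498, -0.0], [-0.001, -0.001, -1.0]]
wrist_force: [0.5, -0.3, -0.4]
opening: 0.148
grip_force: 59.0
time: 10.85
tcp_pos: [0.5297, 0.3297, 0.1396]
tool_rot: [[0.495, 0.869, -0.001], [0.869, -0.495, 0.0], [-0.001, -0.001, -1.0]]
wrist_force: [-0.2, -0.5, -0.5]
opening: 0.151
grip_force: 59.0
time: 11.65
tcp_pos: [0.5291, 0.3261, 0.0035]
tool_rot: [[0.498, 0.867, -0.004], [0.867, -0.498, -0.002], [-0.003, -0.002, -1.0]]
wrist_force: [-0.5, 0.3, -0.1]
opening: 0.151
grip_force: 59.0
```

```bash
python3 -m pendant '[[[0,0,0.12],[0,0,0],-1],[[0,0,0.12],[0,0,0],-1],[[0,0,0.1],[0,0,0],-1],[[0,0,0],[0,0,0],-1]]'
python3 -m pendant '[[[0,0,0.06],[0,0,0],-1],[[0,0,0],[0,0,0],-1]]'
```

```text
time: 12.1
tcp_pos: [0.5307, 0.3271, -0.0046]
tool_rot: [[0.498, 0.867, -0.0], [0.867, -0.498, -0.0], [-0.0, -0.0, -1.0]]
wrist_force: [-0.8, -0.2, -1.0]
opening: 0.152
grip_force: 59.0
time: 12.3
tcp_pos: [0.5307, 0.3271, -0.0063]
tool_rot: [[0.498, 0.867, -0.0], [0.867, -0.498, -0.0], [-0.0, -0.0, -1.0]]
wrist_force: [0.4, -0.4, -0.6]
opening: 0.151
grip_force: 59.0
```

```bash
python3 -m pendant '[[[0,0,0.06],[0,0,0],-1],[[0,0,0],[0,0,0],-1]]'
python3 -m pendant '[[[0,0,0.05],[0,0,0],-1],[[0,0,0],[0,0,0],-1]]'
```

```text
time: 12.5
tcp_pos: [0.5307, 0.3271, -0.0082]
tool_rot: [[0.498, 0.867, -0.0], [0.867, -0.498, -0.0], [-0.0, -0.0, -1.0]]
wrist_force: [-0.1, 0.8, -0.8]
opening: 0.152
grip_force: 59.0
time: 12.7
tcp_pos: [0.5307, 0.3271, -0.0097]
tool_rot: [[0.498, 0.867, -0.0], [0.867, -0.498, -0.0], [-0.0, -0.0, -1.0]]
wrist_force: [-0.0, -0.1, -0.4]
opening: 0.15
grip_force: 59.0
```

```bash
python3 -m pendant '[[[0,0,0.05],[0,0,0],-1],[[0,0,0.03],[0,0,0],-1],[[0,0,0],[0,0,0],-1]]'
python3 -m pendant '[[[0,0,0],[0,0,0],0],[[0,0,0],[0,0,0],0],[[0,0,0],[0,0,0],0.2],[[0,0,-0.2],[0,0,0],0.2],[[0,0,-0.5],[0,0,0],0.2],[[0,0,-0.8],[0,0,0],0.5],[[0,0,-0.8],[0,0,0],1],[[0,0,-0.8],[0,0,0],1]]'
python3 -m pendant '[[[0,0,-0.8],[0,0,0],1],[[0,0,-0.8],[0,0,0],1],[[0,0,0],[0,0,0],1]]'
python3 -c "
from h import *
s=grab_frame('scene');cv2.imwrite('pics/scene9.png',s);cv2.imwrite('pics/m9.png',crop(s,360,130,110,100,5))
print(observe()['joints'])"
```

```text
time: 13.0
tcp_pos: [0.5309, 0.3272, -0.0098]
tool_rot: [[0.498, 0.867, 0.001], [0.867, -0.498, -0.0], [0.0, 0.001, -1.0]]
wrist_force: [-7.6, -3.1, 16.4]
opening: 0.151
grip_force: 61.4
time: 13.8
tcp_pos: [0.5311, 0.3273, 0.0836]
tool_rot: [[0.498, 0.867, 0.001], [0.867, -0.498, 0.0], [0.001, 0.001, -1.0]]
wrist_force: [0.7, 0.6, -0.6]
opening: 0.998
grip_force: 0.0
time: 14.1
tcp_pos: [0.533, 0.328, 0.1348]
tool_rot: [[0.498, 0.867, 0.007], [0.867, -0.498, 0.002], [0.005, 0.005, -1.0]]
wrist_force: [0.4, -0.3, 0.8]
opening: 0.998
grip_force: 0.0
[ 0.343   0.1704  0.0582  1.454  -0.0001  2.4348]
```

View pics/m9.png

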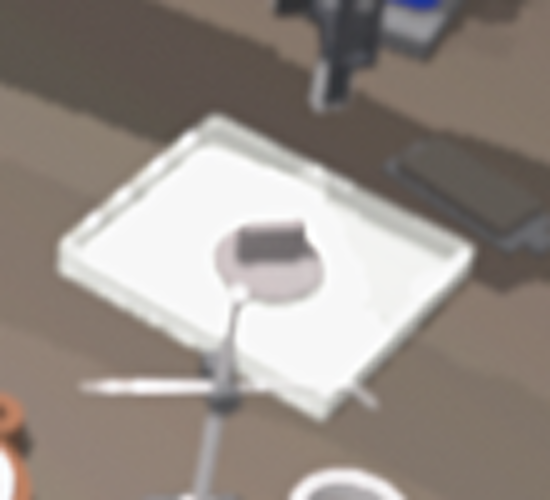

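The cap is standing upright inside the parts tray, at about (414,182). I've used all 10 views, so from here I measure numerically. Next I work out the lens pose.

Run:
```python
from h import *
print("cap",plane("scene",(413.7,182.3),.017),"bearing",plane("scene",(348.2,225.8),.062))
B={"top":(400,170,40,65),"scene":(195,235,80,60)}
for c in B:
    im=cv2.imread(f"pics/{c}0.png");u,v,w,h=B[c];r=im[v:v+h,u:u+w];hs=cv2.cvtColor(r,cv2.COLOR_BGR2HSV)
    m=((hs[...,0]>5)&(hs[...,0]<25)&(hs[...,1]>120)&(hs[...,2]>110)).astype(np.uint8)
    n,l,st,ce=cv2.connectedComponentsWithStats(m);i=1+np.argmax(st[1:,4]);p=np.argwhere(l==i)[:,::-1]+[u,v]
    g=((hs[...,1]<60)&(hs[...,2]>150)).astype(np.uint8)
    n,l2,st2,ce2=cv2.connectedComponentsWithStats(g);j=1+np.argmax(st2[1:,4]);q=np.argwhere(l2==j)[:,::-1]+[u,v]
    W=np.array([plane(c,a,.046)[:2] for a in p]);d=np.linalg.svd(W-W.mean(0))[2][0];d*=np.sign(d[0])
    G=np.array([plane(c,a,.045)[:2] for a in q])
    print(c,len(p),"handle mean",W.mean(0),"ang",np.degrees(np.arctan2(d[1],d[0])),"ext",np.ptp((W-W.mean(0))@d),"glass",len(q),(G.max(0)+G.min(0))/2,G.mean(0),np.ptp(G,0))
```

```text
cap [0.538  0.3258 0.017 ] bearing [0.5857 0.0022 0.062 ]
top 150 handle mean [ 0.4296 -0.3429] ang 17.819974474737943 ext 0.09570666675493844 glass 416 [ 0.5275 -0.3094] [ 0.5351 -0.3109] [0.0978 0.0764]
scene 253 handle mean [ 0.4312 -0.3427] ang 16.002810679887855 ext 0.10139995511091798 glass 638 [ 0.5286 -0.3087] [ 0.5376 -0.3102] [0.1057 0.0787]
```

```bash
python3 -m pendant '[[[-0.86,0.36,0],[0,0,0],1],[[-0.86,0.36,0],[0,0,0],1],[[-0.86,0.36,0],[0,0,0],1],[[-0.86,0.36,0],[0,0,0],1],[[-0.86,0.36,0],[0,0,0],1],[[-0.86,0.36,0],[0,0,0],1],[[-0.86,0.36,0],[0,0,0],1],[[-0.86,0.36,0],[0,0,0],1]]'
python3 -m pendant '[[[-0.86,0.36,0],[0,0,0],1],[[-0.86,0.36,0],[0,0,0],1],[[-0.86,0.36,0],[0,0,0],1],[[-0.86,0.36,0],[0,0,0],1],[[-0.86,0.36,0],[0,0,0],1],[[-0.86,0.36,0],[0,0,0],1],[[-0.86,0.36,0],[0,0,0],1],[[-0.86,0.36,0],[0,0,0],1]]'
python3 -m pendant '[[[-0.86,0.36,0],[0,0,0],1],[[-0.86,0.36,0],[0,0,0],1],[[-0.86,0.36,0],[0,0,0],1],[[-0.86,0.36,0],[0,0,0],1],[[-0.86,0.36,0],[0,0,0],1],[[-0.86,0.36,0],[0,0,0],1],[[-0.86,0.36,0],[0,0,0],1],[[-0.86,0.36,0],[0,0,0],1]]'
python3 -m pendant '[[[0,0,0],[0,0,0.94],1],[[0,0,0],[0,0,0.94],1],[[0,0,0],[0,0,0.94],1],[[0,0,0],[0,0,0.94],1],[[0,0,0],[0,0,0.94],1],[[0,0,0],[0,0,0.94],1],[[0,0,0],[0,0,0.94],1],[[0,0,0],[0,0,0.94],1]]'
python3 -m pendant '[[[0,0,0],[0,0,0],1]]'
```

```text
time: 14.95
tcp_pos: [0.5023, 0.1041, 0.1288]
tool_rot: [[0.498, 0.867, -0.001], [0.867, -0.498, -0.0], [-0.0, -0.001, -1.0]]
wrist_force: [0.5, -0.5, 0.7]
opening: 0.998
grip_force: 0.0
time: 15.75
tcp_pos: [0.4746, -0.1178, 0.1289]
tool_rot: [[0.498, 0.867, -0.0], [0.867, -0.498, 0.0], [-0.0, -0.001, -1.0]]
wrist_force: [-0.3, -0.3, -0.5]
opening: 1.0
grip_force: 0.0
time: 16.55
tcp_pos: [0.4469, -0.3397, 0.1288]
tool_rot: [[0.498, 0.867, -0.0], [0.867, -0.498, 0.001], [0.0, -0.001, -1.0]]
wrist_force: [0.7, 0.2, -0.4]
opening: 0.997
grip_force: 0.0
time: 17.35
tcp_pos: [0.4471, -0.3385, 0.1288]
tool_rot: [[0.957, 0.29, -0.001], [0.29, -0.957, 0.001], [-0.0, -0.001, -1.0]]
wrist_force: [0.2, 0.2, -0.3]
opening: 1.001
grip_force: 0.0
time: 17.45
tcp_pos: [0.4471, -0.3386, 0.1288]
tool_rot: [[0.956, 0.292, -0.001], [0.292, -0.956, 0.001], [-0.0, -0.001, -1.0]]
wrist_force: [0.1, -0.2, -0.2]
opening: 1.001
grip_force: 0.0
```

```bash
python3 -m pendant '[[[0.16,0,0.6],[0,0,0],1],[[0,0,0.7],[0,0,0],1],[[0,0,0.7],[0,0,0],1],[[0,0,0.7],[0,0,0],1],[[0,0,0.7],[0,0,0],1],[[0,0,0.5],[0,0,0],1],[[0,0,0],[0,0,0],1]]'
python3 -m pendant '[[[0,0,0.2],[0,0,0],1],[[0,0,0.2],[0,0,0],1],[[0,0,0.2],[0,0,0],1],[[0,0,0.1],[0,0,0],1],[[0,0,0],[0,0,0],1]]'
python3 -m pendant '[[[0,0,0],[0,0,0],-1],[[0,0,0],[0,0,0],-1],[[0,0,0],[0,0,0],-1],[[0,0,0],[0,0,0],-1],[[0,0,0],[0,0,0],-1],[[0,0,0],[0,0,0],-1],[[0,0,0],[0,0,0],-1],[[0,0,0],[0,0,0],-1]]'
```

```text
time: 18.15
tcp_pos: [0.4507, -0.336, 0.0098]
tool_rot: [[0.956, 0.295, -0.003], [0.295, -0.956, 0.003], [-0.002, -0.004, -1.0]]
wrist_force: [0.1, -0.1, -0.2]
opening: 1.005
grip_force: 0.0
time: 18.65
tcp_pos: [0.4518, -0.3373, -0.0092]
tool_rot: [[0.956, 0.293, -0.0], [0.293, -0.956, 0.0], [-0.0, -0.0, -1.0]]
wrist_force: [-0.3, -0.3, -0.1]
opening: 1.003
grip_force: 0.0
time: 19.45
tcp_pos: [0.4522, -0.3378, -0.0084]
tool_rot: [[0.956, 0.293, 0.0], [0.293, -0.956, -0.001], [0.0, 0.001, -1.0]]
wrist_force: [0.9, 0.1, 3.7]
opening: 0.195
grip_force: 59.8
```

```bash
python3 -m pendant '[[[0,0,-0.2],[0,0,0],-1],[[0,0,-0.3],[0,0,0],-1],[[0,0,-0.6],[0,0,0],-1],[[0,0,-0.8],[0,0,0],-1],[[0,0,-0.8],[0,0,0],-1],[[0,0,-0.8],[0,0,0],-1],[[0,0,-0.9],[0,0,0],-1],[[0,0,0],[0,0,0],-1]]'
python3 - <<'E'
from h import *
for c in ("scene","top"):
    im=grab_frame(c);cv2.imwrite(f"pics/{c}_l.png",im)
    for t in ("lens_centre","lens_handle"): print(c,t,[(np.round(d["xy"],1).tolist(),round(d["conf"],2)) for d in landmark_of(t,c)])
p=np.array(observe()["tcp_pos"]);R=np.array(observe()["tool_rot"])
L=p+R[:,0]*.09+[0,0,.0474];print(observe()["opening"],"exp lens",L,proj("scene",L),proj("top",L))
E
```

```text
time: 20.25
tcp_pos: [0.4534, -0.3391, 0.1279]
tool_rot: [[0.956, 0.293, 0.004], [0.293, -0.956, -0.005], [0.002, 0.006, -1.0]]
wrist_force: [0.7, 0.7, -1.0]
opening: 0.192
grip_force: 59.2
scene lens_centre [([242.9, 241.9], 0.95), ([262.9, 336.1], 0.94), ([172.4, 229.4], 0.79), ([348.0, 190.3], 0.67)]
scene lens_handle [([218.3, 224.2], 0.69), ([257.1, 364.3], 0.61), ([194.5, 224.1], 0.58)]
top lens_centre [([440.7, 270.5], 0.68), ([418.7, 180.6], 0.66), ([423.0, 133.3], 0.51)]
top lens_handle [([427.3, 210.2], 0.81), ([419.3, 263.0], 0.62), ([434.6, 122.1], 0.51)]
0.193941600792254 exp lens [ 0.5375 -0.3105  0.1692] [240.2601 242.6371] [417.6458 179.6577]
```

```bash
python3 -m pendant '[[[0,0,0],[0,0,-0.9],-1],[[0,0,0],[0,0,-0.9],-1],[[0,0,0],[0,0,-0.9],-1],[[0,0,0],[0,0,-0.9],-1],[[0,0,0],[0,0,-0.9],-1],[[0,0,0],[0,0,-0.9],-1],[[0,0,0],[0,0,-0.9],-1]]'
python3 -m pendant '[[[0,0,0],[0,0,-0.9],-1],[[0,0,0],[0,0,-0.9],-1],[[0,0,0],[0,0,-0.9],-1],[[0,0,0],[0,0,-0.9],-1],[[0,0,0],[0,0,-0.9],-1],[[0,0,0],[0,0,-0.9],-1],[[0,0,0],[0,0,-0.9],-1],[[0,0,0],[0,0,0],-1]]'
python3 -m pendant '[[[0.5,0.3,0],[0,0,0],-1],[[0.85,0.5,0],[0,0,0],-1],[[0.85,0.5,0],[0,0,0],-1],[[0.85,0.5,0],[0,0,0],-1],[[0.85,0.5,0],[0,0,0],-1],[[0.85,0.5,0],[0,0,0],-1],[[0.85,0.5,0],[0,0,0],-1],[[0,0,0],[0,0,0],-1]]'
python3 -m pendant '[[[0.85,0.5,0],[0,0,0],-1],[[0.85,0.5,0],[0,0,0],-1],[[0,0,0],[0,0,0],-1],[[0,0,0],[0,0,0],-1]]'
```

```text
time: 21.25
tcp_pos: [0.4516, -0.337, 0.1222]
tool_rot: [[0.597, 0.803, -0.001], [0.803, -0.597, 0.001], [0.0, -0.001, -1.0]]
wrist_force: [-0.2, 0.9, -0.6]
opening: 0.196
grip_force: 59.0
time: 22.05
tcp_pos: [0.4516, -0.3371, 0.1223]
tool_rot: [[0.012, 1.0, -0.001], [1.0, -0.012, 0.001], [0.001, -0.001, -1.0]]
wrist_force: [0.2, -0.1, -0.7]
opening: 0.199
grip_force: 59.1
time: 22.85
tcp_pos: [0.5541, -0.1678, 0.1226]
tool_rot: [[0.012, 1.0, -0.0], [1.0, -0.012, 0.001], [0.001, -0.0, -1.0]]
wrist_force: [-0.4, -0.7, -1.9]
opening: 0.197
grip_force: 59.1
time: 23.25
tcp_pos: [0.5835, -0.1202, 0.1227]
tool_rot: [[0.014, 1.0, -0.001], [1.0, -0.014, -0.0], [-0.0, -0.001, -1.0]]
wrist_force: [0.4, 0.5, -0.3]
opening: 0.197
grip_force: 59.1
```

Run:
```python
from h import *
B=np.array([.586,.0012])
ds=proj("scene",[*B,.062])-np.array([348.2,225.8]);print("bearing resid scene",ds,"top pred",proj("top",[*B,.066]),"top meas flange (321.1,171.9)")
f=lambda q:np.r_[proj("scene",[*(B+.068*np.array([np.cos(q[0]),np.sin(q[0])])),q[1]])-ds-(377,207.1)]
r=least_squares(f,[.9,.14]);print("constrained",np.degrees(r.x[0]),r.x[1],r.fun,"top pred",proj("top",[*(B+.068*np.array([np.cos(r.x[0]),np.sin(r.x[0])])),r.x[1]]))
print("free",tri((377,207.1),(303.6,153.6)))
N={}
for k in range(3):
  for c in ("scene","top"):
    im=grab_frame(c);cv2.imwrite(f"pics/{c}_m{k}.png",im)
    for t in ("lens_centre","bearing","needle_tip","lens_handle"):
        N.setdefault((c,t),[]).append([(np.round(d["xy"],1).tolist(),round(d["conf"],2)) for d in landmark_of(t,c)][:4])
for k in N: print(k,N[k])
o=observe();p=np.array(o["tcp_pos"]);R=np.array(o["tool_rot"]);L=p+R[:,0]*.09+[0,0,.0474]
print(p,"exp lens",L,proj("scene",L),proj("top",L))
```

```text
bearing resid scene [-0.1886  0.2257] top pred [320.9503 170.7067] top meas flange (321.1,171.9)
constrained 43.846340182128884 0.15327674189831494 [-2.9004 -0.3339] top pred [305.9069 153.054 ]
free (array([0.6357, 0.0578, 0.1473]), array([-0.5361,  0.0341, -0.5049, -0.3936]))
('scene', 'lens_centre') [[([345.0, 205.3], 0.85), ([174.9, 224.3], 0.74), ([310.5, 313.5], 0.74), ([265.9, 334.9], 0.58)], [([345.6, 204.5], 0.95), ([263.8, 341.0], 0.73)], [([261.4, 335.8], 0.89), ([173.2, 229.9], 0.71), ([344.2, 204.8], 0.66), ([347.7, 224.8], 0.26)]]
('scene', 'bearing') [[([346.6, 223.1], 0.69), ([274.3, 227.6], 0.5), ([315.6, 222.8], 0.24)], [([350.6, 220.2], 0.65), ([186.4, 324.2], 0.25)], [([345.6, 224.8], 0.88)]]
('scene', 'needle_tip') [[], [], []]
('scene', 'lens_handle') [[([315.9, 221.3], 0.68), ([194.7, 224.7], 0.6)], [([315.9, 219.2], 0.95), ([257.5, 364.4], 0.92), ([413.3, 185.2], 0.67), ([195.9, 221.7], 0.54)], [([256.4, 364.7], 0.64), ([194.6, 223.9], 0.63), ([315.5, 220.6], 0.57)]]
('top', 'lens_centre') [[([331.9, 167.9], 0.83), ([422.2, 133.0], 0.8), ([436.4, 268.8], 0.78), ([379.4, 135.2], 0.19)], [([333.4, 169.1], 0.6), ([425.0, 134.3], 0.5), ([439.3, 269.8], 0.47), ([278.0, 219.1], 0.27)], [([330.1, 168.8], 0.93), ([424.3, 133.5], 0.51), ([437.0, 270.3], 0.48)]]
('top', 'bearing') [[([321.7, 173.6], 0.91), ([321.1, 173.8], 0.38)], [([323.1, 177.2], 0.7)], [([323.3, 175.1], 0.93)]]
('top', 'needle_tip') [[], [], []]
('top', 'lens_handle') [[([436.8, 121.2], 0.79), ([421.0, 261.3], 0.79)], [([421.9, 266.3], 0.73), ([436.6, 123.4], 0.63)], [([434.7, 123.2], 0.59), ([419.3, 262.3], 0.53)]]
[ 0.5839 -0.1202  0.1232] exp lens [ 0.585  -0.0302  0.1706] [340.2696 204.5228] [330.3416 167.0447]
```

```bash
cat >> h.py <<'E'
from scipy.ndimage import map_coordinates,gaussian_filter
def edge_fit(c,img,start,specs,step=.0015,n=9):
    """xy of circle model; specs: list of (radius, z, mask_fn(angle)->bool)"""
    g=gaussian_filter(cv2.cvtColor(img,cv2.COLOR_BGR2GRAY).astype(float),.6)
    th=np.linspace(0,2*np.pi,120,endpoint=False)
    def score(x,y):
        s=[]
        for r,z,m in specs:
            t=th[m(th)]
            for sgn in (1,):
                a=np.array([proj(c,[x+(r+.003)*np.cos(q),y+(r+.003)*np.sin(q),z]) for q in t])
                b=np.array([proj(c,[x+(r-.003)*np.cos(q),y+(r-.003)*np.sin(q),z]) for q in t])
            f=lambda p:map_coordinates(g,[p[:,1],p[:,0]],order=1)
            s.append(np.abs(f(a)-f(b)))
        return np.mean(np.minimum(np.concatenate(s),60))
    G=np.array([[score(start[0]+i*step,start[1]+j*step) for j in range(-n,n+1)] for i in range(-n,n+1)])
    i,j=np.unravel_index(G.argmax(),G.shape);w=np.clip(G[max(i-2,0):i+3,max(j-2,0):j+3]-G.max()*.85,0,None);ii,jj=np.mgrid[max(i-2,0):max(i-2,0)+w.shape[0],max(j-2,0):max(j-2,0)+w.shape[1]]
    return np.array([start[0]+((w*ii).sum()/w.sum()-n)*step,start[1]+((w*jj).sum()/w.sum()-n)*step]),G.max(),np.median(G)
E
cat > fit.py <<'E'
from h import *
import sys
al=lambda t:t>-1
cam=-0.66 # horizontal direction to scene camera (rad)
near=lambda t:np.cos(t-cam)>0.1
far=lambda t:np.cos(t-cam)<-0.1
def bearing(c,im): return edge_fit(c,im,(.585,.001),[(.040,.062,al),(.021,.062,al)] if c=="scene" else [(.040,.062,al),(.052,.056,al)])
def lens(c,im,st,z):
    return edge_fit(c,im,st,[(.038,z+.006,far),(.038,z-.006,near)] if c=="scene" else [(.038,z+.006,al)])
E
python3 - <<'E'
from fit import *
R=cv2.imread
print("bearing scene7",bearing("scene",R("pics/scene7.png")));print("scene_l",bearing("scene",R("pics/scene_l.png")));print("top_l",bearing("top",R("pics/top_l.png")))
for k in (0,1):
  for c in("scene","top"): print("lens",c,lens(c,R(f"pics/{c}_m{k}.png"),(.585,-.030),.1706))
s=R("pics/scene_l.png").astype(float).mean(2);t=R("pics/top_l.png").astype(float).mean(2)
print("scene ridge");print(s[203:212,372:404:3].astype(int))
print("top patch");print(t[140:158,286:308].astype(int))
E
```

```text
Traceback (most recent call last):
  File "fit.py", line 7, in bearing
    def bearing(c,im): return edge_fit(c,im,(.585,.001),[(.040,.062,al),(.021,.062,al)] if c=="scene" else [(.040,.062,al),(.052,.056,al)])
                              ~~~~~~~~^^^^^^^^^^^^^^^^^^^^^^^^^^^^^^^^^^^^^^^^^^^^^^^^^^^^^^^^^^^^^^^^^^^^^^^^^^^^^^^^^^^^^^^^^^^^^^^^^^^^^
  File "h.py", line 31, in edge_fit
    G=np.array([[score(start[0]+i*step,start[1]+j*step) for j in range(-n,n+1)] for i in range(-n,n+1)])
                 ~~~~~^^^^^^^^^^^^^^^^^^^^^^^^^^^^^^^^^
  File "h.py", line 26, in score
    a=np.array([proj(c,[x+(r+.003)*np.cos(q),y+(r+.003)*np.sin(q),z]) for q in t])
                ~~~~^^^^^^^^^^^^^^^^^^^^^^^^^^^^^^^^^^^^^^^^^^^^^^^^^
  File "h.py", line 6, in proj
    k=calibration(c);V=np.array(k["view"]);p=V[:3,:3]@np.asarray(P,float)+V[:3,3]
ValueError: time passes only in moves, steps and waits
```

```bash
sed -i 's/^import cv2,numpy as np/import cv2,numpy as np,functools\n_cal=calibration\ncalibration=functools.lru_cache(None)(_cal)/' h.py
cat > r.py <<'E'
from fit import *
R=cv2.imread
print("bearing scene7",bearing("scene",R("pics/scene7.png")));print("scene_l",bearing("scene",R("pics/scene_l.png")));print("top_l",bearing("top",R("pics/top_l.png")))
for k in (0,1):
  for c in("scene","top"): print("lens",c,lens(c,R(f"pics/{c}_m{k}.png"),(.585,-.030),.1706))
s=R("pics/scene_l.png").astype(float).mean(2);t=R("pics/top_l.png").astype(float).mean(2)
print("scene ridge");print(s[203:212,372:404:3].astype(int))
print("top patch");print(t[140:158,286:308].astype(int))
E
python3 r.py
```

```text
bearing scene7 (array([0.5855, 0.0031]), np.float64(35.15691697137939), np.float64(23.924000237727217))
scene_l (array([0.5848, 0.0028]), np.float64(41.579808783618624), np.float64(25.404452260769542))
top_l (array([0.5831, 0.0011]), np.float64(43.696481941399476), np.float64(29.376876458449978))
lens scene (array([ 0.5837, -0.0292]), np.float64(43.30666604869911), np.float64(28.01216505868511))
lens top (array([ 0.5822, -0.0175]), np.float64(39.99562867757477), np.float64(26.304737216946684))
lens scene (array([ 0.5835, -0.0292]), np.float64(43.71222947245769), np.float64(27.781230449711966))
lens top (array([ 0.5831, -0.0174]), np.float64(38.86068904938881), np.float64(25.875168302479644))
scene ridge
[[131 131 130 129 129 127 128 128 129 116 137]
 [131 131 129 128 127 128 128 127 128 114 122]
 [131 132 139 152 149 161 161 157 154 143 136]
 [131 138 169 210 207 231 231 225 220 211 176]
 [131 141 185 233 231 248 248 244 239 235 193]
 [131 134 157 191 187 209 207 201 195 187 160]
 [132 130 132 136 134 136 135 134 132 130 119]
 [131 131 130 129 128 128 126 126 126 126 101]
 [132 131 1
[... 1021 characters left out ...]
4 174 204 183 150 121 110 110
  111 111 110 113]
 [144 143 122 105 135 146 147 146 132 112 136 139 116 221 217 170 123 109
  110 112 111 112]
 [142 143 142 122 131 139 144 138 116 133 139 105 104 101 139 201 170 120
  111 111 111 110]
 [119 138 145 145 125 111 129 121 125 142 121 102 107 113 112 115 187 166
  122 112 111 111]
 [105 111 130 144 146 143 111 102 135 140 110 106 112 111 111 111 111 127
  131 117 111 111]
 [140 114  98 117 139 136 111 134 137 109 105 112 112 110 111 110 111 110
  110 108 111 111]
 [121 139 117 102 115 114 122 142 108  95 107 113 109 110 113 109 109 109
  110 111 111 111]
 [ 91  89 126 140 131 126 137 136 109 105 110 110 109 109 110 113 111 109
  110 112 112 110]]
```

```bash
cat > r2.py <<'E'
from fit import *
Bt=np.array([.5831,.0011]);Bs=np.array([.585,.003])
for z in (.135,.14,.145,.15):
    q=plane("top",(303.6,154.0),z)[:2]-Bt;e=plane("top",(292.5,146),z)[:2]-Bt;d=e-q
    s=plane("scene",(375.7,206.75),z)[:2]-Bs;s2=plane("scene",(399,206.75),z)[:2]-Bs;ds=s2-s
    print(z,"top tip",q,np.linalg.norm(q),np.degrees(np.arctan2(*q[::-1])),"dir",np.degrees(np.arctan2(*d[::-1])),"scene tip",s,np.linalg.norm(s),np.degrees(np.arctan2(*s[::-1])),"dir",np.degrees(np.arctan2(*ds[::-1])))
R=cv2.imread
for k in (0,1):
  im=R(f"pics/top_m{k}.png");print(edge_fit("top",im,(.583,-.030),[(.038,.1766,al)],.001,7))
  for dz in(-.01,.01): print(dz,lens("scene",R(f"pics/scene_m{k}.png"),(.584,-.030),.1706+dz))
for uv in ((331.9,167.9),(333.4,169.1),(330.1,168.8)): print(plane("top",uv,.1706))
E
python3 r2.py
```

```text
0.135 top tip [0.0517 0.0556] 0.07592286771577715 47.03516125876497 dir 52.69680013725462 scene tip [0.0401 0.0627] 0.0744137786967501 57.39341699296064 dir 52.986108354349014
0.14 top tip [0.051  0.0554] 0.0752653868689395 47.344993788456584 dir 52.69680013725463 scene tip [0.0434 0.0592] 0.07340258032898728 53.71596705520742 dir 52.98610835434904
0.145 top tip [0.0503 0.0551] 0.0746101456931451 47.66027769545161 dir 52.69680013725453 scene tip [0.0468 0.0557] 0.07270144351609606 49.951778849186994 dir 52.98610835434907
0.15 top tip [0.0495 0.0549] 0.07395720371708922 47.9811385219165 dir 52.696800137254534 scene tip [0.0501 0.0521] 0.07231938696532826 46.13112787171117 dir 52.98610835434897
(array([ 0.5838, -0.032 ]), np.float64(36.62127271120709), np.float64(31.05436854875645))
-0.01 (array([ 0.5762, -0.0229]), np.float64(44.26262521491618), np.float64(22.77614227601369))
0.01 (array([ 0.5906, -0.0391]), np.float64(42.68910534508552), np.float64(25.703606513257142))
(array([ 0.5839, -0.031 ]), np.float64(36.886457962059424), np.float64(30.834498852841776))
-0.01 (array([ 0.5761, -0.0229]), np.float64(44.52524019867438), np.float64(22.310746673983335))
0.01 (array([ 0.5905, -0.039 ]), np.float64(42.73649293415274), np.float64(25.924223838795488))
[ 0.5821 -0.0352  0.1706]
[ 0.5781 -0.0399  0.1706]
[ 0.5793 -0.0293  0.1706]
```

Run:
```python
from h import *
from scipy.optimize import brentq
for im in ("pics/top0.png","pics/top_l.png"):
    t=cv2.imread(im).astype(float).mean(2);pts=[]
    for u in range(296,304):
        v0=148.6+(u-296)*.645;r=np.arange(int(round(v0))-2,int(round(v0))+3);w=np.clip(t[r,u]-118,0,None);pts.append((u,(w*r).sum()/w.sum()))
    P=np.array(pts);k=np.polyfit(*P.T,1);print(im,P[:,1],k)
    for u in (297,300,303):
        uv=(u,np.polyval(k,u));z=brentq(lambda z:proj("scene",plane("top",uv,z))[1]-206.75,.1,.2);print(u,z,plane("top",uv,z)[:2],proj("scene",plane("top",uv,z)))
```

```text
pics/top0.png [148.5446 149.365  149.4556 150.5636 150.9271 151.6056 152.5442 153.1046] [  0.6503 -44.015 ]
297 0.1479686891918347 [0.6495 0.0774] [385.1668 206.75  ]
300 0.14844766030102768 [0.6427 0.0677] [380.9094 206.75  ]
303 0.1489261163418827 [0.636 0.058] [376.6513 206.75  ]
pics/top_l.png [148.5723 149.3726 149.4037 150.5456 150.9286 151.5755 152.5053 153.1215] [  0.6477 -43.2321]
297 0.14797889781347992 [0.6495 0.0774] [385.1698 206.75  ]
300 0.14847809192975053 [0.6428 0.0677] [380.9182 206.75  ]
303 0.14897673810186748 [0.636 0.058] [376.6659 206.75  ]
```

```bash
python3 -m pendant '[[[0.36,0,0.26],[0,0,0],-1],[[0.36,0,0.26],[0,0,0],-1],[[0.36,0,0.27],[0,0,0],-1],[[0,0,0],[0,0,0],-1],[[0,0,0],[0,0,0],-1],[[0,0,0],[0,0,0],-1]]'
cat > r3.py <<'E'
from fit import *
import sys
o=observe();p=np.array(o["tcp_pos"]);R=np.array(o["tool_rot"]);L=p+R[:,0]*.09+[0,0,.0474];print(p,"exp",L,o["opening"])
n=sys.argv[1]
T=grab_frame("top");S=grab_frame("scene");cv2.imwrite(f"pics/top_{n}.png",T);cv2.imwrite(f"pics/scene_{n}.png",S)
for c,im in(("top",T),("scene",S)):
    print(c,"net",[(np.round(d["xy"],1).tolist(),round(d["conf"],2)) for d in landmark_of("lens_centre",c)][:4],proj(c,L))
z=L[2]
print("top",edge_fit("top",T,(.583,.001),[(.038,z+.006,al)],.001,9))
for dz in (0,.005): print("scene",dz,lens("scene",S,(.585,.003),z+dz))
E
python3 r3.py c1
```

```text
time: 25.35
tcp_pos: [0.5845, -0.088, 0.0998]
tool_rot: [[0.013, 1.0, 0.0], [1.0, -0.013, -0.0], [-0.0, 0.0, -1.0]]
wrist_force: [0.3, 0.8, -0.7]
opening: 0.197
grip_force: 59.1
[ 0.5845 -0.088   0.0998] exp [0.5856 0.002  0.1472] 0.19686185477721124
top net [([436.1, 269.0], 0.56), ([322.5, 167.4], 0.52)] [320.44   167.9727]
scene net [([350.6, 205.3], 0.87), ([261.9, 338.0], 0.7), ([173.8, 228.9], 0.59), ([347.5, 224.4], 0.58)] [349.3197 205.4904]
top (array([0.5856, 0.0037]), np.float64(36.066257474966626), np.float64(26.85452930705158))
scene 0 (array([ 0.5846, -0.0001]), np.float64(42.592881431132255), np.float64(27.411940545022823))
scene 0.005 (array([ 0.588 , -0.0032]), np.float64(42.6170887001742), np.float64(27.623883851834144))
```

```bash
cat > r4.py <<'E'
from fit import *
R=cv2.imread
for n,st in(("m0",(.584,-.030)),("m1",(.584,-.030)),("c1",(.585,.002))):
    z=.1706 if n[0]=="m" else .1472
    for c in("top","scene"):
        a=R(f"pics/{c}_{n}.png").astype(int);b=R(f"pics/{c}_l.png").astype(int)
        d=np.clip(np.abs(a-b).max(2)*2,0,120).astype(np.uint8);d=cv2.merge([d,d,d])
        sp=[(.038,z+.006,al)] if c=="top" else [(.038,z+.006,far),(.038,z-.006,near)]
        print(n,c,edge_fit(c,d,st,sp,.001,9), edge_fit(c,d,st,[(.035,z+.006,al)],.001,9))
u0,v0=305,152
a=R("pics/top_c1.png").astype(int);b=R("pics/top_l.png").astype(int);d=np.abs(a-b).max(2);print(d[v0:v0+34,u0:u0+34])
E
python3 r4.py
```

```text
m0 top (array([ 0.5803, -0.0338]), np.float64(26.27176530633854), np.float64(17.44821118157313)) (array([ 0.5839, -0.0289]), np.float64(24.110976116130946), np.float64(16.18177955564408))
m0 scene (array([ 0.5794, -0.0301]), np.float64(31.058603006199977), np.float64(22.420038488328178)) (array([ 0.588 , -0.0294]), np.float64(29.413344633572358), np.float64(17.2762937017402))
m1 top (array([ 0.5807, -0.0322]), np.float64(25.937294612669575), np.float64(17.62407659096896)) (array([ 0.583 , -0.0287]), np.float64(23.774049485641658), np.float64(16.43993759451043))
m1 scene (array([ 0.5793, -0.0301]), np.float64(31.53877028714076), np.float64(22.568679974486233)) (array([ 0.588 , -0.0294]), np.float64(29.362307808738134), np.float64(17.272116567535324))
c1 top (array([0.5782, 0.0104]), np.float64(30.435301483766377), np.float64(19.863462732970813)) (array([0.5768, 0.0012]), np.float64(28.11856136334342), np.float64(21.225128929828283))
c1 scene (array([0.5839, 0.0011]), np.float64(31.395238262058033), np.float64(20.4632440004792)) (array([0.584 , 0.0042]), np.float64(33.086686017930866), np.float64(18.539075712378143))
[[34 34 34 ... 79 79 77]
 [35 34 35 ... 77 78 82]
 [33 36 35 ... 78 78 77]
 ...
 [49 15  5 ... 61 61 65]
 [17  6  8 ... 60 62 64]
 [21  6  4 ... 61 62 63]]
```

```bash
python3 -m pendant '[[[0.02,0,-0.04],[0,0,0],-1],[[0,0,0],[0,0,0],-1]]'
python3 - <<'E'
from h import *
def run(f,C,ux):
    im=cv2.imread(f);hs=cv2.cvtColor(im,cv2.COLOR_BGR2HSV)
    m=((hs[...,0]>5)&(hs[...,0]<25)&(hs[...,1]>110)&(hs[...,2]>90))
    a=proj("scene",C-ux*.062);b=proj("scene",C-ux*.163);p=np.argwhere(m)[:,::-1]
    d=(b-a)/np.linalg.norm(b-a);n=np.array([-d[1],d[0]]);t=(p-a)@d;s=(p-a)@n;L=np.linalg.norm(b-a)
    k=(t>-2)&(t<L+4)&(abs(s)<6);t,s=t[k],s[k];tb=np.round(t/2).astype(int)
    g=np.array([(x*2,s[tb==x].mean(),(tb==x).sum()) for x in np.unique(tb)]);print(f,"L",L,"n",n);print(g.T.round(1))
run("pics/scene_m0.png",np.array([.585,-.0302,.1706]),np.array([.013,1,0]))
run("pics/scene_c1.png",np.array([.5856,.002,.1472]),np.array([.013,1,0]))
run("pics/scene0.png",np.array([.538,-.3098,.039]),np.array([.956,.293,0]))
E
```

```text
time: 25.75
tcp_pos: [0.5844, -0.0873, 0.1009]
tool_rot: [[0.013, 1.0, 0.0], [1.0, -0.013, -0.0], [-0.0, 0.0, -1.0]]
wrist_force: [-0.3, 0.4, -0.9]
opening: 0.193
grip_force: 59.1
pics/scene_m0.png L 36.454814725778846 n [-0.4734 -0.8809]
[[-2.   0.   2.   4.  10.  12.  14.  16.  18.  20.  22.  24.  26.  28.
  30.  32.  34.  36. ]
 [-4.7 -4.8 -4.8 -5.   4.   1.7  0.7  0.5  0.1  0.6  0.1  0.6 -0.1  0.4
   0.2  0.6 -0.   0.3]
 [ 1.   6.   5.   2.   4.  12.  14.  18.  16.  18.  16.  16.  17.  17.
  18.  16.  17.   3. ]]
pics/scene_c1.png L 35.208599504919036 n [-0.4781 -0.8783]
[[ 0.   2.   4.  10.  12.  14.  16.  18.  20.  22.  24.  26.  28.  30.
  32.  34. ]
 [-5.4 -5.2 -5.3  3.4  1.4 -0.2 -0.1  0.5 -0.1  0.6 -0.   0.4  0.   0.4
   0.6  0.1]
 [ 1.   3.   2.   7.  11.  19.  23.  22.  17.  16.  17.  15.  17.  15.
  17.  12. ]]
pics/scene0.png L 30.664449887640405 n [ 0.5487 -0.836 ]
[[ 2.   4.   6.   8.  10.  12.  14.  16.  18.  20.  22.  24.  26.  28.
  30.  32. ]
 [ 1.3  0.9  0.9  0.9  0.7  0.9  1.1  0.7  0.8  1.1  0.7  1.2  1.3  0.9
   1.   0.3]
 [10.  19.  20.  18.  17.  19.  18.  20.  17.  18.  18.  19.  17.  17.
  17.   6. ]]
```

The handle line shows no slope, so the lens is level. It sits centred over the bearing at the needle's height, so I'm handing the job in.

```bash
python3 -m pendant '[[[0,0,0],[0,0,0],-1],[[0,0,0],[0,0,0],-1]]'; python3 -c "
from workcell import *
print(job_done())"
```

```text
time: 25.95
tcp_pos: [0.5843, -0.0872, 0.1007]
tool_rot: [[0.013, 1.0, 0.0], [1.0, -0.013, -0.0], [-0.0, 0.0, -1.0]]
wrist_force: [-0.3, -0.2, -0.5]
opening: 0.193
grip_force: 59.1
the job is handed in; nothing more can be done
None
```

I handed the job in at 25.95 s: the cap stands in the parts tray, and the gripper holds the largest lens level over the bearing, clear of the knuckle and scribing block, centred to about 3 mm and, within about 3 mm, at the needle's height (about 148 mm); no verdict came back.

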